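# Wipe the clearing board and read its code

## Task

Take the orange scraper block and wipe all five plastic offcuts off the white board into the blue catch tray at its end, touching them with nothing but the scraper, then stand the scraper back upright on the middle of its green mat. Now that the board's code label is uncovered, pick up the code reader and hold it still and upright straight above the label, about 5 to 10 cm over it, for one full second, then stand it back on the middle of its grey dock. Set both tools down rather than dropping them, and leave the other things on the bench alone.

Things in the scene. Friction and masses are not known exactly. Their poses are not given: they have to be found in the camera images.
- board: Clearing board, fixed, upright. Origin on the bench under the middle of its white plate; x across the plate, y along it, z up. Plate: top 45 mm above the bench, 190 long (y -95 to +95), 134 wide between two low aluminium rails (at x -71 and +71, 8 wide, 9 above the plate). Both ends open, no lip: beyond y = -95 is the blue catch tray, beyond +95 only the bench.
- code (a point): Middle of the flat square code label (52x52 mm, pale yellow with black squares) on the plate's top face, 45 mm above the bench, 5 mm from the plate's middle towards the tray. An offcut partly covers it at first.
- tray_floor (a point): Middle of the blue catch tray's inner floor, 6 mm above the bench; axes as the board. The tray is part of the board; inside 138 (x) by 99 (y) mm, starting right at the plate's end, 39 deep below the plate top. Side walls 42, far wall (at y = -191 of the board) 62 above the bench.
- scraper: Loose orange scraper block, about 0.16 kg, standing on its mat. Origin: middle of its underside; z up, x along the blade, same either way round; wipes in its own y. Black rubber foot 112 (x) by 22 (y) mm, 12 high; body 116 by 30, up to 32; upright handle 76 (x) by 26 (y), from 32 to 80 high: grip across the 26 mm at about 55 high, 40 N is enough.
- scraper_mat: Green mat, 150 (x) by 64 (y) by 6 mm high, fixed, lying flat. Origin: middle of its underside. The scraper stands with its x along the mat's x.
- reader: Loose code reader, about 0.18 kg, standing head down on its dock. Origin: middle of its underside, the window; z up; it looks along its own -z. Black head with yellow band 64 (x) by 50 (y) mm, 30 high; white handle 50 (x) by 34 (y), from 30 to 100 high: grip across the 34 mm at about 75 high, 40 N is enough. No trigger: it reads by being held still.
- reader_dock: Grey dock plate with white inlay, 110 (x) by 100 (y) by 6 mm high, fixed, flat on top. Origin: middle of its underside. The reader stands with its x roughly along the dock's x.
- chip0: Loose plastic offcut, red L-shaped, 30x30 mm, 8 mm thick, 15 g, lying on the plate. Origin: on its underside near its middle. Origins start between y = -70 and +37 mm of the board: the plate's last 35 mm at its +y end are clear.
- chip1: Loose plastic offcut, blue strip, 34x16 mm, 8 mm thick, 15 g, lying on the plate. Origin: on its underside near its middle. Origins start between y = -70 and +37 mm of the board: the plate's last 35 mm at its +y end are clear.
- chip2: Loose plastic offcut, green disc, 28 across mm, 8 mm thick, 15 g, lying on the plate. Origin: on its underside near its middle. Origins start between y = -70 and +37 mm of the board: the plate's last 35 mm at its +y end are clear.
- chip3: Loose plastic offcut, yellow T-shaped, 30x25 mm, 8 mm thick, 15 g, lying on the plate. Origin: on its underside near its middle. Origins start between y = -70 and +37 mm of the board: the plate's last 35 mm at its +y end are clear.
- chip4: Loose plastic offcut, orange keyhole-shaped tab, 33x18 mm, 8 mm thick, 15 g, lying on the plate. Origin: on its underside near its middle. Origins start between y = -70 and +37 mm of the board: the plate's last 35 mm at its +y end are clear.
- beaker_left: Bystander to be left alone: clear glass beaker, 61 mm across, 80 tall, mm. Origin: middle of its underside.
- bottle_orange_cap: Bystander to be left alone: clear bottle with orange cap, 70 mm across, 154 tall, mm. Origin: middle of its underside.
- tip_box: Bystander to be left alone: blue pipette tip box with clear lid, 73x118x69 mm. Origin: middle of its underside.
- red_marker: Bystander to be left alone: white marker pen with red cap, lying, 17x135x16 mm. Origin: middle of its underside.
- slides: Bystander to be left alone: dark blue slide box, 36x87x47 mm. Origin: middle of its underside.
Things that resemble listed ones, but are neither listed nor needed, are in the scene too. There is more than one size of the scraper; the one meant has the size given above.

How it is judged:
By the outcome, as a careful person would: the job done as asked, in the order asked, and still so for the second after the job is handed in, with the robot touching nothing.
It also fails if it takes over 69 s, if anything falls off the work surface, if the arm or the gripper's body presses on something with over 40 N, if the wrist force passes 120 N, or if a joint passes its speed limit or range.

## Robot

A 7-joint arm with a two-finger parallel gripper is mounted at the origin on a cart in front of the work surface, level with it; the furniture and walls round the work are solid. World frame = base frame: x ahead of the robot, y to its left, z up, the work surface at z = 0. Lengths are in mm, angles in rad, forces in N, time in s.
With the tool pointing down it reaches from about 400 to 925 mm from the base axis. Payload 4.1 kg.
Tool frame: the origin (TCP) lies at the very end of the fingers, on their centre line; the grasp point (between the pads) lies 19 mm behind it (grasp_offset is the distance from the TCP to the grasp point, in mm); z points along the fingers, y is the line along which they close (so a half turn about z gives the same grasp; the last joint's range is limited). The gripper opens to 85 mm and grips with 20 to 120 N. Pads are 22 mm wide; open, the fingers measure 114 mm over their backs; the gripper's body (76 mm by 85 mm) begins 54 mm behind the grasp point. The pads swing forward as they close: fully open they stand 13 mm farther back than shut.
Start: joints at [1.093, 0.398, 0.045, 1.537, -0.019, 1.207, -0.051], TCP at [240.414, -603.946, 193.747] pointing down, gripper open.
Joint ranges: [-2.82, 2.82], [-0.49, 2.23], [-1.37, 1.46], [0, 2.46], [-1.36, 4.5], [0.23, 2], [-2.94, 2.94]. Speed limits (rad/s): [2.57, 2.57, 3.14, 3.14, 3.14, 3.14, 3.14].

## Interface

Orientations are given as a unit quaternion [w, x, y, z].
In Python, from workcell import sense, camera, camera_params, hand_in, grasp_offset gives the robot as it stands.
- The arm moves only by the tool servo_tool, never from a script. Its argument "moves" is a list of rows, each a list of 7 numbers: the shift along the tool's x, y, z in units of 0.05 m (1.0 is 0.05 m), then the turn, a rotation vector about the tool's x, y, z in units of 0.08 rad (1.0 is 0.08 rad), then the opening, from 0 (shut) to 1 (fully open). A call has 1 to 5 rows; each row shifts and turns the commanded pose from where the row before left it, along the tool's axes as they then stand; what a row does not reach is not made up. A row lasts 1/10 s, in which the tool goes at most 50 mm and 8.59 degrees, less where a joint would pass 70% of its speed; a pose out of reach is approached as far as the arm can. A call with a number of a shift or a turn outside -1 to 1 is refused whole. A call with a gripper value outside its range is refused whole. The fingers move at their own pace and stop on an object; "newtons" is the grip in N (left out, the last holds). Time passes only in rows, so rows that do not move let the fingers close. It gives the time, the measured TCP pose, the force, the opening and the grip force at its end, in the units of the state.
- sense(): the state, without advancing time (a new reading comes with each control period).
- camera(name): name is "scene" or "top" or "wrist"; returns (picture, depth): 400x640x3 uint8, blue, green, red; 400x640 float32, mm along the optical axis (not along the pixel's ray), 0 where there is no reading.
- camera_params(name): a dict with "fx", "fy", "cx", "cy" (pixels), "k1" (the pictures are not rectified: a ray, as slopes to the right and down, at radius r is drawn at 1 + k1 r^2 times it, then the intrinsics apply), "pose" (4x4, takes a point from camera to world coordinates); the wrist camera has in their place "mount" (4x4, takes a point from camera to tool coordinates, whose origin is the TCP and whose axes are the flange's). Camera axes: x right, y up, looking along -z (the intrinsics and any distortion apply to the point x, -y, -z); pixel columns grow to the right and rows downward; lengths in mm; the calibration is good to about 2 mm. A picture is of the moment at which its call begins: read the wrist's pose just before it. camera_params takes no time and is no camera call.
- hand_in(): hands the job in; it is judged then, once.
The state is a dict: "t": time; "joints": joint angles; "qd": joint speeds; "joint_efforts": joint torques, N m; "tcp_pos": TCP position; "eef_rot": TCP orientation; "ft_force": force on the tool from outside, world axes, zero at the start; "moment": the same for the moment, N m; "grip_width": finger opening in mm; "gripper_force": force on a finger pad.
Only numpy, scipy, OpenCV 4.12 (cv2) and the standard library are available. Lean on these libraries where they do the work, as an engineer would, in place of code of your own. Each camera call takes 0.05 s, during which the arm holds its last target. There are 200 camera calls.

## Working session

There is one attempt and no reset: what is moved stays moved. The work goes in short steps, Python scripts to look and compute and a tool call to move; the robot and the scene stay as the last step left them, time stands still between calls to the robot, and variables do not carry over. Pictures are saved under pics/ and viewed, at most 10 in all, crops included, and the job is handed in when it is done.

Besides the shell and the picture viewer there is one more tool, called by a JSON object that holds its "method" and its "body". servo_tool: Moves the arm, as the interface text tells. Shifts and turns lie within -1 to 1; 1 stands for 0.05 m of shift or 0.08 rad of turn. Its arguments: {"type":"object","properties":{"moves":{"type":"array","items":{"type":"array","items":{"type":"number","minimum":-1,"maximum":1}}},"newtons":{"type":"number"}},"required":["moves"]}

```bash
mkdir -p pics; ls; python3 - <<'E'
from workcell import *
import cv2,numpy as np
print(sense()); print(grasp_offset)
for n in("scene","top"):
    p,d=camera(n); cv2.imwrite(f"pics/{n}0.png",p); np.save(f"{n}0.npy",d); q=camera_params(n); print(n,q)
print(camera_params("wrist"))
E
```

```text
pics
{'t': 0.0, 'joints': array([ 1.09298931,  0.39921661,  0.04500656,  1.53785756, -0.01874802,
        1.20687747, -0.05074104]), 'qd': array([ 0.00158355,  0.00199194, -0.00042231, -0.0001787 ,  0.00201418,
        0.00094784,  0.00036821]), 'joint_efforts': array([ 1.14438380e-04, -4.75131547e+01,  1.36428438e+00, -2.54226494e+01,
        1.15787960e-02,  9.43213992e-03, -5.56134637e-06]), 'tcp_pos': array([ 240.17024861, -603.25849476,  192.65702764]), 'eef_rot': array([-9.43194546e-04,  9.82108771e-01,  1.88312035e-01, -2.21624847e-04]), 'ft_force': array([ 0.64633319, -0.79324214, -0.16848346]), 'moment': array([ 0.01357087, -0.05117366,  0.05704256]), 'gripper_force': 0.0, 'grip_width': 85.43167670763786}
18.700000000000003
scene {'fx': 478.5184752478169, 'fy': 478.5184752478169, 'cx': 327.1880396540504, 'cy': 198.36746646853192, 'k1': -0.04621063347787143, 'pose': array([[-7.91183525e-01,  4.52731760e-01, -4.11172206e-01,
        -1.04178914e+01],
       [-6.11327593e-01, -5.66178874e-01,  5.52919576e-01,
         1.05784991e+03],
       [ 1.75272366e-02,  6.88821774e-01,  
[... 396 characters left out ...]
2, -7.57008130e-03,
         2.57345094e+02],
       [-6.06035180e-03,  5.66653833e-02,  9.98374833e-01,
         1.04223754e+03],
       [ 0.00000000e+00,  0.00000000e+00,  0.00000000e+00,
         1.00000000e+00]])}
{'fx': 313.4707040120814, 'fy': 313.4707040120814, 'cx': 320.10769105260863, 'cy': 192.13937891409503, 'k1': -0.057862090891590445, 'mount': array([[-1.36378245e-04,  9.48201330e-01,  3.17669984e-01,
         8.25965150e+01],
       [ 9.99999670e-01,  3.83898215e-04, -7.16575721e-04,
         8.98244637e-01],
       [-8.01410992e-04,  3.17669781e-01, -9.48201069e-01,
        -1.80043067e+02],
       [ 0.00000000e+00,  0.00000000e+00,  0.00000000e+00,
         1.00000000e+00]])}
```

View pics/top0.png

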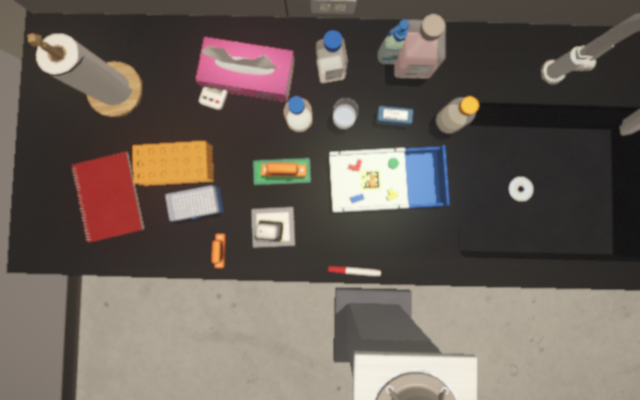

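View pics/scene0.png

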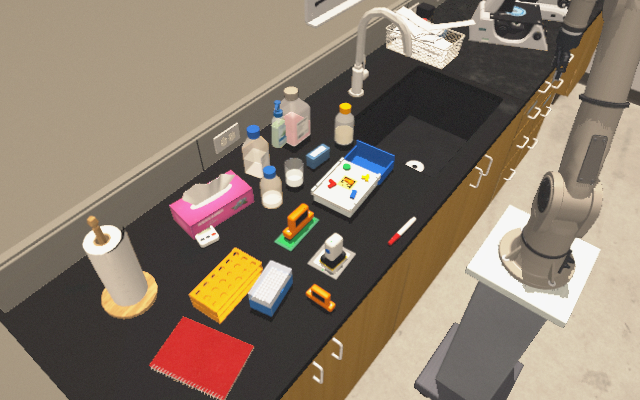

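Scraper candidates in the top picture are the orange block on the green mat at (283,170) and a smaller one off the mat at (218,251). The first fits the description, standing on its mat. I'll confirm that with a crop and measurements.

```bash
cat > h.py <<'E'
from workcell import *
import cv2,numpy as np
def world(n,d,pose=None,q=None):
    q=q or camera_params(n); P=q["pose"] if pose is None else pose
    v,u=np.mgrid[0:400,0:640]; K=np.array([[q["fx"],0,q["cx"]],[0,q["fy"],q["cy"]],[0,0,1]])
    s=cv2.undistortPoints(np.stack([u,v],-1).reshape(-1,1,2).astype(float),K,np.array([q["k1"],0,0,0,0])).reshape(400,640,2)
    c=np.stack([s[...,0]*d,-s[...,1]*d,-d],-1)
    return c@P[:3,:3].T+P[:3,3]
def rect(xy):
    return cv2.minAreaRect(xy.astype(np.float32))
E
python3 - <<'E'
from h import *
p=cv2.imread("pics/top0.png"); d=np.load("top0.npy"); W=world("top",d)
cv2.imwrite("pics/crop.png",cv2.resize(p[90:285,200:460],None,fx=3,fy=3,interpolation=cv2.INTER_CUBIC))
h=cv2.cvtColor(p,cv2.COLOR_BGR2HSV); H,S,V=h[...,0],h[...,1],h[...,2]
u,v=np.meshgrid(range(640),range(400))
def box(a,b,c,e): return (u>=a)&(u<c)&(v>=b)&(v<e)
def rep(n,m):
    q=W[m]; r=rect(q[:,:2]); print(n,m.sum(),"z",np.percentile(q[:,2],[2,50,98]).round(),"rect",np.round(r[0]),np.round(r[1]),round(r[2],1))
rep("mat",box(245,150,320,195)&(H>50)&(H<80)&(S>100))
o=box(245,150,320,195)&(H<22)&(S>120)
rep("scr",o); rep("scr handle",o&(W[...,2]>65));rep("scr body",o&(W[...,2]<50))
rep("small",box(205,225,235,275)&(H<22)&(S>120))
rep("plate",box(325,140,412,216)&(V>150)&(abs(W[...,2]-45)<8))
rep("boardall",box(322,138,455,218)&(W[...,2]>25))
rep("label",box(360,168,382,192)&(W[...,2]>35)&(H<35)&(S>60))
rep("dock",box(245,200,300,252)&(abs(W[...,2]-6)<5)&(V>90))
rep("reader top",box(245,200,300,252)&(W[...,2]>90))
rep("head",box(245,200,300,252)&(W[...,2]>20))
rep("beaker",box(330,95,362,132)&(W[...,2]>30));rep("slides",box(372,100,418,128)&(W[...,2]>20))
rep("marker",box(322,260,390,282)&(W[...,2]>5))
rep("bottle2",box(280,90,318,135)&(W[...,2]>20))
E
```

```text
mat 181 z [ 2.  6. 11.] rect [600. 328.] [213. 105.] 63.0
scr 530 z [14. 82. 88.] rect [594. 316.] [195.  84.] 56.7
scr handle 330 z [66. 85. 89.] rect [584. 309.] [179.  59.] 51.7
scr body 196 z [ 6. 37. 46.] rect [619. 355.] [113.  28.] 90.0
small 470 z [-3. 27. 62.] rect [467. 414.] [ 91. 310.] 30.0
plate 4072 z [41. 45. 53.] rect [601. 128.] [151. 210.] 4.8
boardall 5079 z [37. 45. 62.] rect [598. 103.] [159. 323.] 5.1
label 145 z [41. 48. 56.] rect [597. 131.] [35. 39.] 83.6
dock 1092 z [ 2.  6. 10.] rect [472. 380.] [105. 114.] 4.3
reader top 296 z [  96.  104. 1042.] rect [473. 332.] [ 38. 158.] 9.5
head 519 z [ 28. 101. 110.] rect [469. 336.] [ 55. 164.] 5.9
beaker 489 z [30. 37. 82.] rect [654. 239.] [ 59. 295.] 71.6
slides 544 z [25. 45. 49.] rect [665. 167.] [ 87. 356.] 46.9
marker 316 z [   6.   13. 1042.] rect [400. 203.] [214. 102.] 53.0
bottle2 795 z [ 24. 102. 148.] rect [674. 288.] [338.  65.] 21.1
```

View pics/crop.png

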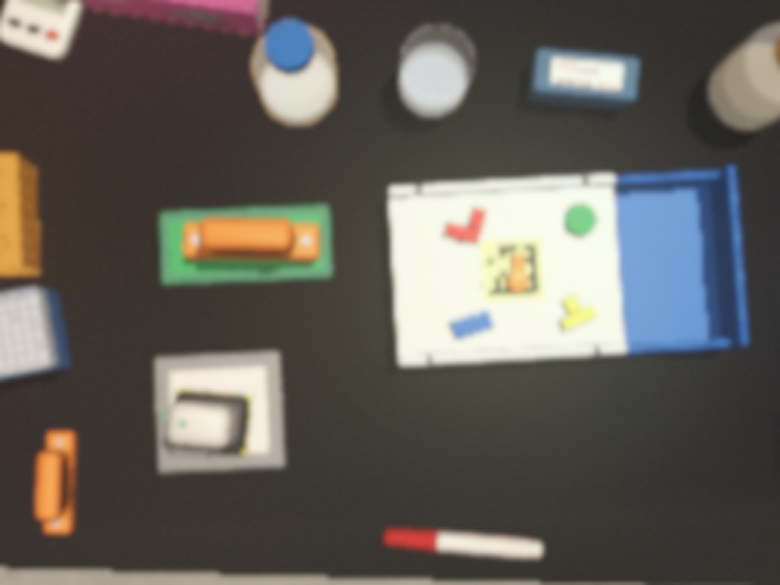

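The enlarged crop confirms it. The block on the green mat at crop (250,240) is the large scraper, and the one at (55,482) is the smaller lookalike off the mat. Chips sit at red (465,228), green (580,220), orange (517,268), blue (470,325) and yellow (577,313). Next I measure with ray-plane intersection.

```bash
cat >> h.py <<'E'
def plane(n,uv,z,q=None,P=None):
    q=q or camera_params(n); P=q["pose"] if P is None else P
    K=np.array([[q["fx"],0,q["cx"]],[0,q["fy"],q["cy"]],[0,0,1]])
    s=cv2.undistortPoints(np.array(uv,float).reshape(-1,1,2),K,np.array([q["k1"],0,0,0,0])).reshape(-1,2)
    r=np.c_[s[:,0],-s[:,1],-np.ones(len(s))]@P[:3,:3].T
    return (P[:3,3]+r*((z-P[2,3])/r[:,2])[:,None])[:,:2]
def big(m):
    n,l,s,c=cv2.connectedComponentsWithStats(m.astype(np.uint8)); return l==1+np.argmax(s[1:,4])
def rep(cam,name,m,z,q=None,P=None):
    m=big(m); vv,uu=np.nonzero(m); xy=plane(cam,np.c_[uu,vv],z,q,P)
    r=rect(xy); a=r[2]; s=r[1]
    # angle of long side
    if s[0]<s[1]: a+=90
    a=(a+90)%180-90
    print(name,m.sum(),"rect c",np.round(r[0],1),"size",np.round(sorted(s),1),"long-angle",round(a,1),"mean",xy.mean(0).round(1))
    return r
E
python3 - <<'E'
from h import *
p=cv2.imread("pics/top0.png"); d=np.load("top0.npy"); W=world("top",d); W[d<=0]=-999
Z=W[...,2]
h=cv2.cvtColor(p,cv2.COLOR_BGR2HSV); H,S,V=h[...,0].astype(int),h[...,1],h[...,2]
u,v=np.meshgrid(range(640),range(400))
def box(a,b,c,e): return (u>=a)&(u<c)&(v>=b)&(v<e)
B=box(245,150,320,195)
rep("top","mat+scr",B&(S>100)&(V>60),6)
rep("top","mat far-part green",B&(H>45)&(H<85)&(S>100),6)
o=B&(H<22)&(S>120)
rep("top","handle",o&(Z>70),86); rep("top","body",o&(Z<60)&(Z>0),38); rep("top","allorange@38",o,38)
rep("top","plate",box(325,140,412,216)&(V>150),45)
b=box(322,138,455,218); rep("top","boardall",b&((V>150)|((H>95)&(H<125)&(S>120)&(V>80))),45)
rep("top","label",box(355,165,385,195)&(S>60)&(H<35)|box(355,165,385,195)&(V<120),45)
D=box(245,200,300,252)
rep("top","dock",D&(V>70),6)
rep("top","rtop",D&(Z>90)&(V>120),106)
rep("top","small",box(205,225,235,275)&(H<22)&(S>120),20)
E
```

```text
mat+scr 818 rect c [620.2 363.4] size [ 49.2 133.8] long-angle -84.1 mean [618.4 367.5]
mat far-part green 197 rect c [615.8 378.8] size [ 47.7 100.5] long-angle -88.5 mean [605.5 399. ]
handle 311 rect c [617.4 352.7] size [24.5 73.1] long-angle -88.5 mean [618.2 352.8]
body 200 rect c [618.  354.8] size [ 30.8 112.5] long-angle -88.5 mean [613.4 349.7]
allorange@38 530 rect c [619.3 354.8] size [ 33.4 112.5] long-angle -88.5 mean [619.5 354.6]
plate 4929 rect c [600.2 129.3] size [154.8 210.2] long-angle -85.3 mean [599.9 131.9]
boardall 7100 rect c [603.7  85.7] size [155. 298.] long-angle -85.4 mean [602.9  86.3]
label 145 rect c [596.9 131.6] size [34.8 38.7] long-angle -5.6 mean [594.7 130.1]
dock 1854 rect c [472.  380.1] size [108.1 118.5] long-angle -85.1 mean [472.  380.1]
rtop 286 rect c [464.7 383.7] size [32.9 47.4] long-angle -88.4 mean [465.  383.7]
small 470 rect c [407.6 517.4] size [36.2 89.8] long-angle 2.2 mean [407.4 516.7]
```

```bash
cat >> h.py <<'E'
from scipy.spatial.transform import Rotation as Ro
def pose():
    s=sense(); q=s["eef_rot"]; return np.array(s["tcp_pos"]),Ro.from_quat([q[1],q[2],q[3],q[0]])
def Rt(phi):  # tool z down, tool y at phi deg from world x
    a=np.radians(phi); y=np.array([np.cos(a),np.sin(a),0]); z=np.array([0,0,-1.]); return Ro.from_matrix(np.c_[np.cross(y,z),y,z])
def plan(wps,g,step=45.,start=None):
    p,R=start or pose()
    for w in wps:
        t=np.array(w[:3],float); RT=Rt(w[3]); st=w[4] if len(w)>4 else step
        rv=(R.inv()*RT).as_rotvec()
        n=int(max(np.ceil(np.linalg.norm(t-p)/st),np.ceil(np.linalg.norm(rv)/0.078),1))
        print("->",w,n)
        p0=p
        for i in range(n):
            tgt=p0+(t-p0)*(i+1)/n
            dl=np.round(R.inv().apply(tgt-p)/50,3); dr=np.round((R.inv()*RT).as_rotvec()/(n-i)/0.08,3)
            print([*map(float,dl),*map(float,dr),g])
            p=p+R.apply(dl*50); R=R*Ro.from_rotvec(dr*0.08)
    return p,R
E
python3 -c "
from h import *
plan([(560,330,320,1.5)],1,48)"
```

```text
-> (560, 330, 320, 1.5) 21
[0.612, -0.713, -0.12, -0.001, -0.001, -0.725, 1]
[0.652, -0.677, -0.12, -0.001, -0.001, -0.725, 1]
[0.69, -0.638, -0.12, -0.001, -0.001, -0.725, 1]
[0.726, -0.596, -0.121, -0.001, -0.001, -0.725, 1]
[0.76, -0.554, -0.12, -0.001, -0.001, -0.725, 1]
[0.79, -0.508, -0.12, -0.001, -0.0, -0.725, 1]
[0.818, -0.462, -0.121, -0.001, -0.001, -0.725, 1]
[0.844, -0.414, -0.121, -0.001, -0.0, -0.725, 1]
[0.866, -0.364, -0.12, -0.001, -0.001, -0.725, 1]
[0.886, -0.313, -0.121, -0.001, -0.0, -0.725, 1]
[0.903, -0.262, -0.121, -0.001, -0.001, -0.725, 1]
[0.916, -0.208, -0.121, -0.001, -0.0, -0.725, 1]
[0.927, -0.155, -0.121, -0.001, -0.001, -0.725, 1]
[0.934, -0.101, -0.121, -0.001, -0.0, -0.725, 1]
[0.938, -0.047, -0.121, -0.001, -0.001, -0.725, 1]
[0.94, 0.008, -0.121, -0.001, -0.0, -0.725, 1]
[0.938, 0.062, -0.121, -0.001, -0.001, -0.725, 1]
[0.932, 0.116, -0.121, -0.001, -0.0, -0.725, 1]
[0.924, 0.171, -0.121, -0.001, -0.001, -0.725, 1]
[0.913, 0.223, -0.121, -0.001, -0.0, -0.725, 1]
[0.898, 0.276, -0.121, -0.002, -0.001, -0.725, 1]
```

{"method": "servo_tool", "body": {"moves": [[0.61,-0.71,-0.12,0,0,-0.725,1],[0.65,-0.68,-0.12,0,0,-0.725,1],[0.69,-0.64,-0.12,0,0,-0.725,1],[0.73,-0.6,-0.12,0,0,-0.725,1],[0.76,-0.55,-0.12,0,0,-0.725,1]]}}

```text
t: 0.6
tcp_pos: [316.6, -379.4, 223.6]
eef_rot: [-0.0, 0.944, 0.329, -0.0]
ft_force: [1.3, -0.2, -0.5]
grip_width: 85.7
gripper_force: 0.0
```

{"method": "servo_tool", "body": {"moves": [[0.79,-0.51,-0.12,0,0,-0.725,1],[0.82,-0.46,-0.12,0,0,-0.725,1],[0.84,-0.41,-0.12,0,0,-0.725,1],[0.87,-0.36,-0.12,0,0,-0.725,1],[0.89,-0.31,-0.12,0,0,-0.725,1]]}}

```text
t: 1.1
tcp_pos: [393.2, -157.6, 253.8]
eef_rot: [0.0, 0.887, 0.462, -0.0]
ft_force: [1.2, -0.2, 0.5]
grip_width: 85.3
gripper_force: 0.0
```

{"method": "servo_tool", "body": {"moves": [[0.9,-0.26,-0.12,0,0,-0.725,1],[0.92,-0.21,-0.12,0,0,-0.725,1],[0.93,-0.155,-0.12,0,0,-0.725,1],[0.93,-0.1,-0.12,0,0,-0.725,1],[0.94,-0.05,-0.12,0,0,-0.725,1]]}}

```text
t: 1.6
tcp_pos: [469.3, 64.5, 283.8]
eef_rot: [0.0, 0.811, 0.585, -0.0]
ft_force: [0.3, 0.1, -0.6]
grip_width: 85.1
gripper_force: 0.0
```

{"method": "servo_tool", "body": {"moves": [[0.94,0.01,-0.12,0,0,-0.725,1],[0.94,0.06,-0.12,0,0,-0.725,1],[0.93,0.12,-0.12,0,0,-0.725,1],[0.92,0.17,-0.12,0,0,-0.725,1],[0.91,0.22,-0.12,0,0,-0.725,1]]}}

```text
t: 2.1
tcp_pos: [545.9, 286.0, 313.4]
eef_rot: [0.0, 0.718, 0.696, -0.0]
ft_force: [0.1, 0.5, 0.2]
grip_width: 85.6
gripper_force: 0.0
```

{"method": "servo_tool", "body": {"moves": [[0.9,0.28,-0.12,0,0,-0.725,1],[0,0,0,0,0,0,1],[0,0,0,0,0,0,1]]}}

```text
t: 2.4
tcp_pos: [560.2, 330.3, 318.4]
eef_rot: [-0.001, 0.697, 0.717, -0.001]
ft_force: [0.3, 0.4, -0.1]
grip_width: 85.6
gripper_force: 0.0
```

```bash
python3 - <<'E'
from h import *
P,R=pose(); p,d=camera("wrist"); print(P,R.as_matrix().round(3).tolist(),sense()["joints"].round(2),sense()["t"])
np.savez("w1.npz",P=P,R=R.as_matrix(),d=d); cv2.imwrite("pics/w1.png",p)
E
```

```text
[560.19727398 330.31779153 318.4210244 ] [[-0.028, 1.0, -0.002], [1.0, 0.028, -0.0], [-0.0, -0.002, -1.0]] [-0.05  0.43 -0.8   1.33  0.3   1.51 -0.8 ] 2.45
```

View pics/w1.png

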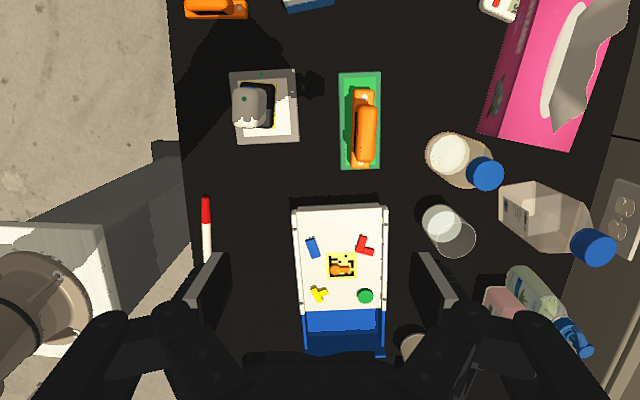

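The wrist view shows the scraper (362,130) on its mat (360,120), the reader (253,105) on its dock (264,107), the label (341,264) on the board, and all five chips clear of the rails.

```bash
cat > m.py <<'E'
from h import *
def T(f):
    z=np.load(f); q=camera_params("wrist"); M=np.eye(4); M[:3,:3]=z["R"]; M[:3,3]=z["P"]; return q,M@q["mount"],z["d"]
u,v=np.meshgrid(range(640),range(400))
def box(a,b,c,e): return (u>=a)&(u<c)&(v>=b)&(v<e)
E
python3 - <<'E'
from m import *
q,P,d=T("w1.npz"); p=cv2.imread("pics/w1.png"); W=world("wrist",d,P,q); Z=np.where(d>0,W[...,2],-999)
h=cv2.cvtColor(p,cv2.COLOR_BGR2HSV); H,S,V=h[...,0].astype(int),h[...,1],h[...,2]
R=lambda n,m,z: rep("wrist",n,m,z,q,P)
B=box(330,60,395,180)
R("mat",B&(S>90)&(V>60),6)
o=B&(H<22)&(S>120); R("handle",o&(Z>75),86); R("body@38",o,38)
b=box(280,195,400,360)
R("plate",b&(V>140)&(v<308)&(S<60)|b&(Z>35)&(Z<60)&(v<308),45)
R("label",box(322,248,362,285)&((S>60)|(V<110)),45)
D=box(222,60,305,150)
R("dock",D&(V>55)&(v>60),6)
R("rtop",D&(Z>92),106); R("head",D&(Z>22),36)
for n,m in dict(red=((H<6)|(H>174))&(S>120),blue=(H>100)&(H<125)&(S>100)&(v<265),green=(H>45)&(H<85)&(S>100),yel=(H>24)&(H<34)&(S>150)&(v>283),org=(H>6)&(H<19)&(S>150)).items():
    R(n,m&box(298,225,385,306),53)
for n,bb in dict(plate=b&(v<300),mat=B,dock=D).items(): pass
print("z plate",np.median(Z[220:230,330:350]),"handle",np.median(Z[125:150,358:368]), "rtop",np.median(Z[95:110,240:255]))
E
```

```text
mat 3938 rect c [620.8 361.5] size [ 64.4 149.8] long-angle -86.1 mean [620.5 365.2]
handle 1079 rect c [619.9 354.6] size [26.  74.5] long-angle -88.1 mean [619.8 356.1]
body@38 1782 rect c [623.3 354.2] size [ 36.9 114.6] long-angle -89.0 mean [622.8 355.4]
plate 9247 rect c [600.7 138.9] size [153.  192.6] long-angle -85.3 mean [600.7 146.4]
label 880 rect c [604.7 134.7] size [57.3 59.5] long-angle 4.7 mean [602.1 133.2]
dock 4414 rect c [473.  379.7] size [102.9 109.7] long-angle -85.7 mean [474.1 380.1]
rtop 1065 rect c [468.5 385.1] size [33.5 48.6] long-angle 87.0 mean [468.4 385.3]
head 1834 rect c [462.8 383.8] size [60.1 65.2] long-angle 87.0 mean [463.2 384.1]
red 215 rect c [638.3 174.4] size [30.1 30.7] long-angle 76.2 mean [634.5 172.2]
blue 188 rect c [553.3 167.6] size [15.4 35.1] long-angle -70.7 mean [553.3 167.7]
green 191 rect c [643.9  79. ] size [25.5 30.6] long-angle -74.4 mean [644.1  79. ]
yel 125 rect c [567.7  79.6] size [25.1 27.8] long-angle -66.2 mean [565.2  79.1]
org 156 rect c [598.4 129.7] size [22.8 31.2] long-angle 2.2 mean [596.3 130. ]
z plate 45.170528110229014 handle 85.4993990970948 rtop 105.50454782147659
```

```bash
python3 -c "
from h import *
plan([(620,354.6,230,1.9),(620,354.6,75,1.9),(620,354.6,43,1.9,20)],1,48)"
```

```text
-> (620, 354.6, 230, 1.9) 3
[0.164, 0.4, 0.591, -0.005, 0.006, -0.031, 1]
[0.163, 0.401, 0.592, -0.005, 0.006, -0.031, 1]
[0.161, 0.4, 0.592, -0.005, 0.007, -0.03, 1]
-> (620, 354.6, 75, 1.9) 4
[0.0, 0.0, 0.775, 0.0, -0.0, -0.0, 1]
[0.0, 0.0, 0.775, 0.0, -0.0, -0.0, 1]
[0.0, 0.0, 0.775, 0.0, -0.0, -0.0, 1]
[0.0, 0.0, 0.775, 0.0, -0.0, -0.0, 1]
-> (620, 354.6, 43, 1.9, 20) 2
[0.0, 0.0, 0.32, 0.0, -0.0, -0.0, 1]
[0.0, 0.0, 0.32, 0.0, -0.0, -0.0, 1]
```

{"method": "servo_tool", "body": {"moves": [[0.16,0.4,0.59,0,0,-0.03,1],[0.16,0.4,0.59,0,0,-0.03,1],[0.16,0.4,0.59,0,0,-0.03,1],[0,0,0.78,0,0,0,1],[0,0,0.78,0,0,0,1]]}}

```text
t: 2.95
tcp_pos: [621.5, 352.1, 152.1]
eef_rot: [0.001, 0.697, 0.717, -0.0]
ft_force: [0.7, 0.6, 0.4]
grip_width: 85.7
gripper_force: 0.0
```

{"method": "servo_tool", "body": {"moves": [[0,0,0.78,0,0,0,1],[0,0,0.77,0,0,0,1],[0,0,0.3,0,0,0,1],[0,0,0,0,0,0,1]]}}

```text
t: 3.35
tcp_pos: [619.5, 351.6, 58.5]
eef_rot: [0.0, 0.696, 0.718, -0.003]
ft_force: [-0.3, -0.9, -0.0]
grip_width: 85.4
gripper_force: 0.0
```

```bash
python3 -c "
from h import *
s=sense();print(s['t'],s['ft_force'])
print(pose()[0],pose()[1].as_matrix()[:,1:].round(4).tolist())
plan([(620,354.6,43,1.9)],1)"
```

```text
3.35 [-0.27580648 -0.9030775  -0.0330157 ]
[619.47466761 351.63479774  58.51572047] [[0.9995, -0.0032], [0.0312, -0.0039], [-0.0033, -1.0]]
-> (620, 354.6, 43, 1.9) 1
[0.06, 0.013, 0.31, -0.042, 0.047, -0.025, 1]
```

{"method": "servo_tool", "body": {"moves": [[0.06,0.01,0.3,-0.04,0.05,-0.02,1],[0,0,0,0,0,0,1],[0,0,0,0,0,0,1]]}}

```text
t: 3.65
tcp_pos: [621.1, 358.5, 46.9]
eef_rot: [-0.0, 0.695, 0.719, 0.003]
ft_force: [-0.1, 1.0, 0.6]
grip_width: 85.5
gripper_force: 0.0
```

```bash
python3 -c "
from h import *
s=sense();print(s['t'],s['ft_force'],s['joints'].round(2))
print(pose()[0],pose()[1].as_matrix()[:,1:].round(4).tolist())
plan([(620,354.6,43,1.9)],1)"
```

```text
3.65 [-0.08664654  0.99237469  0.64760853] [-0.13  0.73 -0.7   1.48  0.5   1.11 -0.9 ]
[621.07070066 358.48984104  46.8676989 ] [[0.9994, 0.0045], [0.0349, 0.0049], [0.0047, -1.0]]
-> (620, 354.6, 43, 1.9) 1
[-0.077, -0.024, 0.077, 0.059, -0.059, 0.022, 1]
```

{"method": "servo_tool", "body": {"moves": [[0,0,0,0,0,0,1],[0,0,0,0,0,0,1]]}}

```text
t: 3.85
tcp_pos: [621.0, 358.4, 46.7]
eef_rot: [-0.0, 0.695, 0.719, 0.003]
ft_force: [-0.2, 0.7, -0.3]
grip_width: 85.4
gripper_force: 0.0
```

```bash
python3 -c "
from h import *
print(pose()[0],sense()['qd'].round(3))
plan([(620,354.6,43,1.9)],1)"
```

```text
[621.04550509 358.42881062  46.65388131] [ 0.002  0.003  0.002  0.005 -0.    -0.     0.002]
-> (620, 354.6, 43, 1.9) 1
[-0.076, -0.024, 0.073, 0.057, -0.058, 0.021, 1]
```

Correct the remaining offset, then close.

{"method": "servo_tool", "body": {"moves": [[-0.08,-0.02,0.06,0.06,-0.06,0.02,1],[0,0,0,0,0,0,1],[0,0,0,0,0,0,1]]}}

```text
t: 4.15
tcp_pos: [619.8, 353.6, 42.5]
eef_rot: [-0.0, 0.695, 0.719, -0.001]
ft_force: [0.2, 0.4, 0.1]
grip_width: 85.5
gripper_force: 0.0
```

{"method": "servo_tool", "body": {"moves": [[0,0,0,0,0,0,0],[0,0,0,0,0,0,0],[0,0,0,0,0,0,0],[0,0,0,0,0,0,0],[0,0,0,0,0,0,0]], "newtons": 45}}

```text
t: 4.65
tcp_pos: [620.0, 354.2, 43.0]
eef_rot: [-0.0, 0.695, 0.719, -0.0]
ft_force: [1.0, 1.0, 0.8]
grip_width: 24.3
gripper_force: 44.4
```

```bash
python3 -c "
from h import *
s=sense();print(pose()[0],pose()[1].as_matrix()[:,1:].round(4).tolist(),s['grip_width'],s['gripper_force'],s['ft_force'])
plan([(621,354.6,190,1.9,40),(590,250,190,-40),(593,223,190,-85.3)],0,48)"
```

```text
[620.0163752  354.2183483   42.96182201] [[0.9994, -0.0008], [0.0333, -0.0004], [-0.0009, -1.0]] 24.349748555119376 44.44222927093506 [1.03536717 1.02958263 0.83242647]
-> (621, 354.6, 190, 1.9, 40) 4
[0.001, 0.004, -0.735, -0.003, 0.001, 0.0, 0]
[0.002, 0.005, -0.735, -0.003, 0.001, 0.001, 0]
[0.001, 0.005, -0.736, -0.002, 0.002, 0.0, 0]
[0.002, 0.004, -0.735, -0.003, 0.001, 0.001, 0]
-> (590, 250, 190, -40) 10
[-0.207, -0.069, 0.0, 0.0, 0.0, 0.914, 0]
[-0.211, -0.053, 0.0, 0.0, 0.0, 0.914, 0]
[-0.215, -0.038, 0.0, 0.0, 0.0, 0.914, 0]
[-0.217, -0.022, 0.0, 0.0, 0.0, 0.914, 0]
[-0.219, -0.007, 0.0, 0.0, 0.0, 0.914, 0]
[-0.217, 0.01, 0.0, 0.0, 0.0, 0.914, 0]
[-0.217, 0.026, 0.0, 0.0, -0.0, 0.914, 0]
[-0.214, 0.041, 0.0, 0.0, -0.0, 0.914, 0]
[-0.211, 0.057, 0.0, 0.0, -0.0, 0.914, 0]
[-0.206, 0.072, 0.0, 0.0, -0.0, 0.915, 0]
-> (593, 223, 190, -85.3) 11
[-0.034, 0.036, 0.0, 0.0, -0.0, 0.898, 0]
[-0.032, 0.038, 0.0, 0.0, -0.0, 0.898, 0]
[-0.028, 0.04, 0.0, 0.0, -0.0, 0.899, 0]
[-0.026, 0.042, 0.0, 0.0, -0.0, 0.898, 0]
[-0.022, 0.044, 0.0, 0.0, -0.0, 0.899, 0]
[-0.02, 0.046, 0.0, 0.0, -0.0, 0.898, 0]
[-0.016, 0.046, 0.0, 0.0, -0.0, 0.899, 0]
[-0.012, 0.048, 0.0, 0.0, -0.0, 0.898, 0]
[-0.009, 0.049, 0.0, 0.0, -0.0, 0.899, 0]
[-0.006, 0.049, 0.0, 0.0, -0.0, 0.898, 0]
[-0.002, 0.049, 0.0, 0.0, -0.0, 0.899, 0]
```

{"method": "servo_tool", "body": {"moves": [[0,0,-0.5,0,0,0,0],[0,0,-0.8,0,0,0,0],[0,0,-0.8,0,0,0,0],[0,0,-0.84,0,0,0,0],[-0.21,-0.07,0,0,0,0.91,0]]}}

```text
t: 5.15
tcp_pos: [618.8, 348.4, 196.8]
eef_rot: [-0.0, 0.721, 0.693, 0.005]
ft_force: [-0.3, 0.0, -0.1]
grip_width: 24.2
gripper_force: 44.6
```

{"method": "servo_tool", "body": {"moves": [[-0.21,-0.05,0,0,0,0.91,0],[-0.21,-0.04,0,0,0,0.91,0],[-0.22,-0.02,0,0,0,0.91,0],[-0.22,-0.01,0,0,0,0.91,0],[-0.22,0.01,0,0,0,0.91,0]]}}

```text
t: 5.65
tcp_pos: [600.6, 290.5, 189.0]
eef_rot: [-0.0, 0.835, 0.55, -0.002]
ft_force: [-0.3, -0.9, -1.5]
grip_width: 24.5
gripper_force: 44.6
```

{"method": "servo_tool", "body": {"moves": [[-0.22,0.03,0,0,0,0.91,0],[-0.21,0.04,0,0,0,0.91,0],[-0.21,0.06,0,0,0,0.91,0],[-0.21,0.07,0,0,0,0.91,0],[-0.03,0.04,0,0,0,0.9,0]]}}

```text
t: 6.15
tcp_pos: [589.1, 244.6, 189.1]
eef_rot: [0.001, 0.921, 0.389, -0.002]
ft_force: [0.1, -0.4, -2.2]
grip_width: 24.1
gripper_force: 44.6
```

{"method": "servo_tool", "body": {"moves": [[-0.03,0.04,0,0,0,0.9,0],[-0.03,0.04,0,0,0,0.9,0],[-0.03,0.04,0,0,0,0.9,0],[-0.02,0.04,0,0,0,0.9,0],[-0.02,0.05,0,0,0,0.9,0]]}}

```text
t: 6.65
tcp_pos: [590.4, 234.2, 189.1]
eef_rot: [0.0, 0.976, 0.219, -0.002]
ft_force: [0.2, -0.3, -1.7]
grip_width: 24.2
gripper_force: 44.6
```

{"method": "servo_tool", "body": {"moves": [[-0.02,0.05,0,0,0,0.9,0],[-0.01,0.05,0,0,0,0.9,0],[-0.01,0.05,0,0,0,0.9,0],[0,0.05,0,0,0,0.9,0],[0,0.05,0,0,0,0.9,0]]}}

```text
t: 7.15
tcp_pos: [592.2, 221.5, 189.1]
eef_rot: [0.001, 0.999, 0.041, -0.001]
ft_force: [0.4, 0.7, -1.9]
grip_width: 24.3
gripper_force: 44.6
```

{"method": "servo_tool", "body": {"moves": [[0,0,0,0,0,0,0],[0,0,0,0,0,0,0],[0,0,0,0,0,0,0],[0,0,0,0,0,0,0]]}}

```text
t: 7.55
tcp_pos: [592.7, 221.9, 189.7]
eef_rot: [0.0, 0.999, 0.043, -0.001]
ft_force: [-0.8, 0.2, -2.2]
grip_width: 24.3
gripper_force: 44.6
```

```bash
python3 - <<'E'
from h import *
P,R=pose(); p,d=camera("wrist"); s=sense(); print(P,s["joints"].round(2),s["t"],s["grip_width"],s["ft_force"])
np.savez("w2.npz",P=P,R=R.as_matrix(),d=d); cv2.imwrite("pics/w2.png",p)
plan([(594.4,218.4,105,-85.3),(594.4,218.4,84,-85.3,10)],0)
E
```

```text
[592.68561682 221.92176808 189.67792772] [-0.08  0.4  -0.46  1.57  0.19  1.21 -2.06] 7.6 23.992379484433542 [ 0.3730983  -0.18573643 -2.35385422]
-> (594.4, 218.4, 105, -85.3) 2
[0.015, 0.035, 0.847, 0.005, 0.011, 0.018, 0]
[0.015, 0.036, 0.847, 0.004, 0.012, 0.017, 0]
-> (594.4, 218.4, 84, -85.3, 10) 3
[-0.0, 0.0, 0.14, 0.0, -0.0, 0.0, 0]
[-0.0, 0.0, 0.14, 0.0, -0.0, 0.0, 0]
[-0.0, 0.0, 0.14, 0.0, -0.0, 0.0, 0]
```

View pics/w2.png

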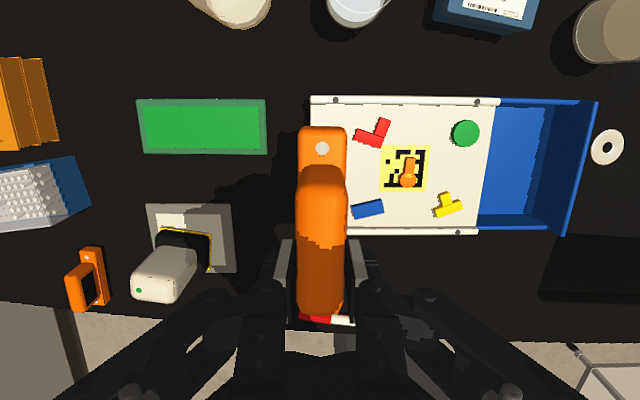

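The wrist view shows the scraper held straight (322,220), the now clear mat (201,126), and the plate with its chips to the right. I lower it at the plate's clear end and re-measure the mat, dock and label from this image.

{"method": "servo_tool", "body": {"moves": [[0.015,0.035,0.8,0,0.01,0.02,0],[0.015,0.035,0.8,0,0.01,0.02,0],[0,0,0.2,0,0,0,0],[0,0,0.15,0,0,0,0],[0,0,0,0,0,0,0]]}}

```text
t: 8.1
tcp_pos: [594.9, 218.8, 92.8]
eef_rot: [0.0, 0.999, 0.041, 0.0]
ft_force: [-0.3, -0.4, -1.4]
grip_width: 24.2
gripper_force: 44.6
```

{"method": "servo_tool", "body": {"moves": [[0,0,0.1,0,0,0,0],[0,0,0,0,0,0,0],[0,0,0,0,0,0,0]]}}

```text
t: 8.4
tcp_pos: [595.1, 218.6, 88.3]
eef_rot: [0.0, 0.999, 0.04, 0.001]
ft_force: [0.9, 0.4, -1.3]
grip_width: 24.2
gripper_force: 44.6
```

```bash
python3 - <<'E'
from m import *
s=sense(); print(pose()[0],s["ft_force"],s["moment"])
q,P,d=T("w2.npz"); p=cv2.imread("pics/w2.png"); W=world("wrist",d,P,q); Z=np.where(d>0,W[...,2],-999)
h=cv2.cvtColor(p,cv2.COLOR_BGR2HSV); H,S,V=h[...,0].astype(int),h[...,1],h[...,2]
R=lambda n,m,z: rep("wrist",n,m,z,q,P)
R("mat",box(130,90,275,160)&(S>90)&(V>60)&(H>45),6)
R("label",box(375,138,436,198)&((S>60)|(V<110)),45)
b=box(300,90,510,240)&(V>130)&(S<70)
# plate end edges: tray end and rails outer (z 54 tops)
for uv,z in [((512,98),54),((478,233),54),((497,104),45),((478,228),45)]: print(uv,plane("wrist",[uv],z,q,P))
E
```

```text
[595.14339632 218.60335752  88.31539964] [ 0.93042099  0.44081652 -1.25904957] [-0.01055923 -0.00117476 -0.03291117]
mat 7032 rect c [621.7 360.7] size [ 64.  149.7] long-angle -85.9 mean [622.2 359.7]
label 2376 rect c [603.5 135.3] size [58.9 59.2] long-angle -85.6 mean [602.2 133.1]
(512, 98) [[683.85065735  37.87406681]]
(478, 233) [[536.17588451  36.9495482 ]]
(497, 104) [[676.57334568  46.80151683]]
(478, 228) [[538.48412132  33.11676378]]
```

{"method": "servo_tool", "body": {"moves": [[0,0,0.06,0,0,0,0],[0,0,0.04,0,0,0,0],[0,0,0,0,0,0,0],[0,0,0,0,0,0,0]]}}

```text
t: 8.8
tcp_pos: [594.5, 218.2, 82.2]
eef_rot: [0.0, 0.999, 0.04, -0.0]
ft_force: [0.4, 0.1, -1.5]
grip_width: 23.9
gripper_force: 44.6
```

{"method": "servo_tool", "body": {"moves": [[0,0,0.03,0,0,0,0],[0,0,0,0,0,0,0],[0,0,0,0,0,0,0]]}}

```text
t: 9.1
tcp_pos: [594.8, 218.3, 81.9]
eef_rot: [0.0, 0.999, 0.04, 0.0]
ft_force: [-2.5, -0.9, 5.0]
grip_width: 24.2
gripper_force: 45.4
```

{"method": "servo_tool", "body": {"moves": [[0,0.1,0,0,0,0,0],[0,0.2,0,0,0,0,0],[0,0.22,0,0,0,0,0],[0,0.22,0,0,0,0,0],[0,0.22,0,0,0,0,0]]}}

```text
t: 9.6
tcp_pos: [599.5, 171.2, 81.9]
eef_rot: [-0.001, 0.999, 0.04, 0.001]
ft_force: [-3.3, 9.7, 9.4]
grip_width: 24.4
gripper_force: 46.3
```

{"method": "servo_tool", "body": {"moves": [[0,0.22,0,0,0,0,0],[0,0.22,0,0,0,0,0],[0,0.22,0,0,0,0,0],[0,0.22,0,0,0,0,0],[0,0.22,0,0,0,0,0]]}}

```text
t: 10.1
tcp_pos: [603.8, 116.3, 81.9]
eef_rot: [-0.001, 0.999, 0.04, 0.001]
ft_force: [0.5, 3.4, 1.2]
grip_width: 24.4
gripper_force: 45.3
```

```bash
python3 - <<'E'
from h import *
P,R=pose(); s=sense(); print(P,s["ft_force"],s["moment"],s["t"])
C=np.array([601.,138.7]);ye=np.array([-.082,.9966]);xe=np.array([.9966,.082])
e=P[:2]-C; print("board",e@xe,e@ye, R.as_matrix()[:,1:].round(4).tolist())
p,d=camera("top"); cv2.imwrite("pics/t2.png",cv2.resize(p[120:230,310:470],None,fx=4,fy=4,interpolation=cv2.INTER_CUBIC))
E
```

```text
[603.77389954 116.34316802  81.85958036] [0.49762389 3.40826096 1.23518399] [ 0.41161207 -0.1197245  -0.06259758] 10.1
board 0.9312080543708955 -22.50827851613718 [[0.0808, 0.0022], [-0.9967, 0.0018], [-0.0016, -1.0]]
```

{"method": "servo_tool", "body": {"moves": [[0,0.2,0.01,0,0,0,0],[0,0.22,0,0,0,0,0],[0,0.22,0,0,0,0,0],[0,0.22,0,0,0,0,0],[0,0.2,0,0,0,0,0]]}}

```text
t: 10.65
tcp_pos: [608.3, 63.8, 81.8]
eef_rot: [-0.001, 0.999, 0.04, 0.001]
ft_force: [-2.4, 7.9, 17.3]
grip_width: 24.4
gripper_force: 47.6
```

{"method": "servo_tool", "body": {"moves": [[0,0.2,-0.01,0,0,0,0],[0,0.18,-0.01,0,0,0,0],[0,0.16,0,0,0,0,0],[0,0,0,0,0,0,0],[0,0,0,0,0,0,0]]}}

```text
t: 11.15
tcp_pos: [609.5, 34.6, 81.8]
eef_rot: [0.001, 0.999, 0.04, 0.0]
ft_force: [-0.3, 2.3, 6.7]
grip_width: 24.2
gripper_force: 46.0
```

{"method": "servo_tool", "body": {"moves": [[0,-0.1,-0.2,0,0,0,0],[0,-0.6,-0.6,0,0,0,0],[0,-0.9,-0.8,0,0,0,0],[0,-0.95,-0.3,0,0,0,0],[0,-0.95,0,0,0,0,0]]}}

```text
t: 11.65
tcp_pos: [597.3, 202.0, 171.9]
eef_rot: [0.001, 0.999, 0.039, 0.002]
ft_force: [0.4, -0.3, -2.2]
grip_width: 24.1
gripper_force: 45.2
```

{"method": "servo_tool", "body": {"moves": [[0,-0.8,0,0,0,0,0],[0,0,0,0,0,0,0],[0,0,0,0,0,0,0],[0,0,0,0,0,0,0]]}}

```text
t: 12.05
tcp_pos: [592.7, 239.4, 168.4]
eef_rot: [0.002, 0.999, 0.039, -0.001]
ft_force: [-0.3, -0.7, -2.0]
grip_width: 24.4
gripper_force: 45.2
```

```bash
python3 - <<'E'
from h import *
P,R=pose(); p,d=camera("wrist"); s=sense(); print(P,s["joints"].round(2),s["t"],s["grip_width"],s["ft_force"])
np.savez("w3.npz",P=P,R=R.as_matrix(),d=d); cv2.imwrite("pics/w3.png",p)
E
```

```text
[592.69186838 239.35374227 168.38332987] [-0.1   0.43 -0.47  1.58  0.21  1.18 -2.11] 12.1 23.937694414434134 [-0.2942133   0.02397209 -2.87348549]
```

View pics/w3.png

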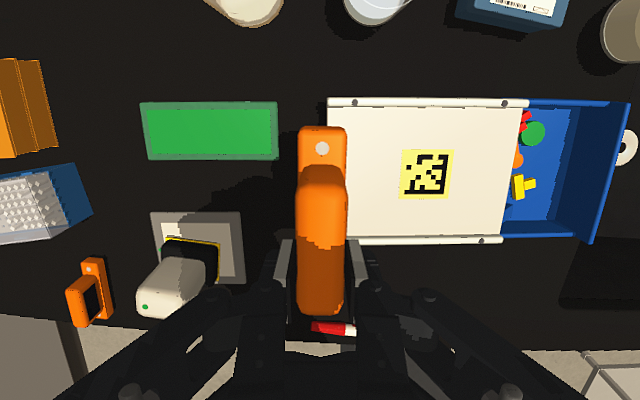

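The plate is clear and the label uncovered at (426,174). The chips lie in the tray near the plate's end: red (525,120), green (533,133), orange (517,158), yellow (522,187), blue (509,212). I measure the label and the chip heights, then plan the return to the mat.

```bash
python3 - <<'E'
from m import *
q,P,d=T("w3.npz"); p=cv2.imread("pics/w3.png")
h=cv2.cvtColor(p,cv2.COLOR_BGR2HSV); H,S,V=h[...,0].astype(int),h[...,1],h[...,2]
R=lambda n,m,z: rep("wrist",n,m,z,q,P)
R("label",cv2.morphologyEx((box(395,144,458,204)&((S>75)&(H>18)&(H<40)|(V<110))).astype(np.uint8),cv2.MORPH_OPEN,np.ones((3,3))),45)
R("mat",box(130,90,285,170)&(S>90)&(V>60)&(H>45),6)
t,dt=camera("top"); W=world("top",dt); hh=cv2.cvtColor(t,cv2.COLOR_BGR2HSV); H,S,V=[hh[...,i].astype(int) for i in range(3)]
C=np.array([601.,138.7]);ye=np.array([-.082,.9966]);xe=np.array([.9966,.082])
B=box(395,145,450,212)&(dt>0)
for n,m in dict(red=((H<6)|(H>172))&(S>120),green=(H>45)&(H<85)&(S>90),yel=(H>23)&(H<36)&(S>120),org=(H>6)&(H<20)&(S>120)).items():
    m=m&B; e=W[m][:,:2]-C; print(n,m.sum(),"bx",(e@xe).round().tolist()[:1],"by",np.percentile(e@ye,[5,95]).round() if m.any() else None,"z",np.percentile(W[m][:,2],[5,50,95]).round() if m.any() else None)
e=W[...,:2]-C; by=e@ye; bx=e@xe
m=B&(by<-100)&(by>-150)&(abs(bx)<65)&(W[...,2]>12); print("raised in tray",m.sum(),np.c_[bx[m],by[m],W[m][:,2]].round()[::6].tolist())
cv2.imwrite("pics/t3.png",cv2.resize(t[130:225,385:465],None,fx=6,fy=6,interpolation=cv2.INTER_CUBIC))
plan([(610,300,168,-40),(621.3,361.1,168,4.0)],0)
E
```

```text
label 2543 rect c [601.1 132. ] size [51.4 52.3] long-angle -85.2 mean [601.8 132.1]
mat 7875 rect c [621.4 360.8] size [ 63.7 149.5] long-angle -86.0 mean [622.5 360. ]
red 0 bx [] by None z None
green 69 bx [44.0] by [-142. -122.] z [11. 14. 17.]
yel 0 bx [] by None z None
org 1 bx [19.0] by [-110. -110.] z [13. 13. 13.]
raised in tray 204 [[61.0, -121.0, 15.0], [55.0, -119.0, 19.0], [53.0, -117.0, 18.0], [50.0, -116.0, 19.0], [45.0, -110.0, 35.0], [43.0, -101.0, 37.0], [44.0, -136.0, 13.0], [42.0, -129.0, 17.0], [40.0, -119.0, 15.0], [39.0, -135.0, 13.0], [37.0, -130.0, 13.0], [35.0, -122.0, 12.0], [33.0, -139.0, 17.0], [30.0, -144.0, 16.0], [29.0, -137.0, 12.0], [27.0, -116.0, 13.0], [26.0, -139.0, 15.0], [22.0, -110.0, 14.0], [19.0, -118.0, 13.0], [14.0, -112.0, 13.0], [10.0, -124.0, 18.0], [6.0, -111.0, 17.0], [3.0, -120.0, 13.0], [0.0, -122.0, 15.0], [-13.0, -126.0, 15.0], [-17.0, -141.0, 14.0], [-19.0, -134.0, 13.0], [-21.0, -126.0, 14.0], [-22.0, -141.0, 15.0], [-24.0, -136.0, 13.0], [-26.0, -128.0, 12.0], [-29.0, -130.0, 14.0], [-32.0, -135.0, 15.0], [-37.0, -133.0, 12.0]]

[... 307 characters left out ...]
4, 0]
[0.081, -0.08, 0.001, 0.003, 0.002, -0.903, 0]
[0.086, -0.075, 0.002, 0.003, 0.002, -0.904, 0]
[0.091, -0.068, 0.001, 0.003, 0.003, -0.903, 0]
[0.096, -0.062, 0.001, 0.002, 0.002, -0.904, 0]
[0.1, -0.054, 0.002, 0.003, 0.003, -0.903, 0]
-> (621.3, 361.1, 168, 4.0) 10
[0.108, -0.061, 0.0, -0.0, -0.0, -0.96, 0]
[0.113, -0.053, 0.0, -0.0, -0.0, -0.96, 0]
[0.116, -0.044, 0.0, -0.0, -0.0, -0.96, 0]
[0.119, -0.035, 0.0, -0.0, -0.0, -0.96, 0]
[0.122, -0.026, 0.0, -0.0, -0.0, -0.96, 0]
[0.123, -0.016, 0.0, -0.0, -0.0, -0.96, 0]
[0.124, -0.007, 0.0, -0.0, -0.0, -0.96, 0]
[0.125, 0.003, 0.0, -0.0, -0.0, -0.96, 0]
[0.123, 0.013, 0.0, -0.0, -0.0, -0.96, 0]
[0.123, 0.021, 0.0, -0.0, -0.0, -0.96, 0]
```

View pics/t3.png

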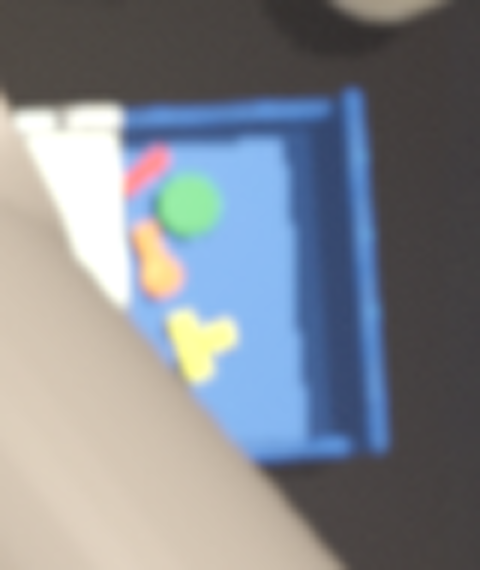

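The green, orange and yellow chips lie in the tray. Red leans against the plate's end face but stays below the plate top, around z 37. Blue is hidden behind the arm, so I'll recheck it later. Now the return to the mat.

{"method": "servo_tool", "body": {"moves": [[0.04,-0.11,0,0,0,-0.9,0],[0.05,-0.1,0,0,0,-0.9,0],[0.05,-0.1,0,0,0,-0.9,0],[0.06,-0.1,0,0,0,-0.9,0],[0.07,-0.09,0,0,0,-0.9,0]]}}

```text
t: 12.65
tcp_pos: [600.8, 268.2, 169.2]
eef_rot: [0.001, 0.976, 0.219, -0.0]
ft_force: [-0.6, 0.1, -1.1]
grip_width: 24.2
gripper_force: 45.2
```

{"method": "servo_tool", "body": {"moves": [[0.07,-0.09,0,0,0,-0.9,0],[0.08,-0.08,0,0,0,-0.9,0],[0.09,-0.08,0,0,0,-0.9,0],[0.09,-0.07,0,0,0,-0.9,0],[0.1,-0.06,0,0,0,-0.9,0]]}}

```text
t: 13.15
tcp_pos: [608.4, 296.0, 169.2]
eef_rot: [0.001, 0.921, 0.39, -0.0]
ft_force: [0.9, -0.5, -1.9]
grip_width: 24.4
gripper_force: 45.2
```

{"method": "servo_tool", "body": {"moves": [[0.1,-0.05,0,0,0,-0.9,0],[0.11,-0.06,0,0,0,-0.96,0],[0.11,-0.05,0,0,0,-0.96,0],[0.12,-0.04,0,0,0,-0.96,0],[0.12,-0.04,0,0,0,-0.96,0]]}}

```text
t: 13.65
tcp_pos: [615.0, 325.7, 169.1]
eef_rot: [0.001, 0.831, 0.557, -0.001]
ft_force: [0.3, -0.4, -2.1]
grip_width: 24.6
gripper_force: 45.2
```

{"method": "servo_tool", "body": {"moves": [[0.12,-0.03,0,0,0,-0.96,0],[0.12,-0.02,0,0,0,-0.96,0],[0.12,-0.01,0,0,0,-0.96,0],[0.12,0,0,0,0,-0.96,0],[0.12,0.01,0,0,0,-0.96,0]]}}

```text
t: 14.15
tcp_pos: [619.8, 355.7, 169.0]
eef_rot: [0.001, 0.709, 0.705, -0.001]
ft_force: [0.2, -0.6, -1.7]
grip_width: 24.5
gripper_force: 45.2
```

{"method": "servo_tool", "body": {"moves": [[0.12,0.02,0,0,0,-0.96,0],[0,0,0,0,0,0,0],[0,0,0,0,0,0,0],[0,0,0,0,0,0,0]]}}

```text
t: 14.55
tcp_pos: [620.3, 362.5, 169.2]
eef_rot: [0.001, 0.683, 0.731, -0.001]
ft_force: [-0.2, -0.7, -1.5]
grip_width: 24.3
gripper_force: 45.2
```

```bash
python3 - <<'E'
from h import *
P,R=pose(); s=sense(); print(P,R.as_matrix()[:,1:].round(4).tolist(),s["joints"].round(2),s["t"],s["ft_force"])
plan([(621.4,361,65,4.0,35)],0)
E
```

```text
[620.29360592 362.45682956 169.23534693] [[0.9977, 0.0002], [0.0675, -0.0019], [0.0, -1.0]] [-0.11  0.64 -0.78  1.36  0.45  1.32 -0.83] 14.55 [-0.21210388 -0.72487351 -1.52634398]
-> (621.4, 361, 65, 4.0, 35) 3
[-0.009, 0.007, 0.695, 0.0, 0.008, -0.009, 0]
[-0.009, 0.006, 0.695, 0.0, 0.008, -0.01, 0]
[-0.01, 0.007, 0.695, 0.0, 0.008, -0.009, 0]
```

{"method": "servo_tool", "body": {"moves": [[-0.01,0.01,0.7,0,0.01,-0.01,0],[-0.01,0.01,0.7,0,0.01,-0.01,0],[-0.01,0,0.6,0,0,-0.01,0],[0,0,0.2,0,0,0,0],[0,0,0.1,0,0,0,0]]}}

```text
t: 15.05
tcp_pos: [620.8, 361.5, 53.5]
eef_rot: [-0.0, 0.681, 0.732, -0.001]
ft_force: [-0.5, -0.1, -1.8]
grip_width: 24.3
gripper_force: 45.2
```

{"method": "servo_tool", "body": {"moves": [[0,0,0,0,0,0,0],[0,0,0,0,0,0,0],[0,0,0,0,0,0,0],[0,0,0,0,0,0,0]]}}

```text
t: 15.45
tcp_pos: [621.5, 362.9, 55.7]
eef_rot: [0.0, 0.681, 0.732, 0.001]
ft_force: [0.3, 0.0, -1.1]
grip_width: 24.3
gripper_force: 45.2
```

```bash
python3 - <<'E'
from h import *
P,R=pose(); s=sense(); print(P,R.as_matrix()[:,1:].round(4).tolist(),s["t"],s["ft_force"])
plan([(621.4,361,44,4.0)],0)
E
```

```text
[621.501589   362.91365053  55.74314834] [[0.9974, 0.0017], [0.0723, 0.0018], [0.0018, -1.0]] 15.45 [ 0.32959519  0.03544005 -1.11676421]
-> (621.4, 361, 44, 4.0) 1
[-0.038, -0.005, 0.235, 0.022, -0.02, 0.032, 0]
```

{"method": "servo_tool", "body": {"moves": [[-0.02,0,0.1,0.01,-0.01,0.02,0],[-0.02,0,0.1,0.01,-0.01,0.01,0],[0,0,0.03,0,0,0,0],[0,0,0,0,0,0,0],[0,0,0,0,0,0,0]]}}

```text
t: 15.95
tcp_pos: [621.1, 359.9, 42.9]
eef_rot: [0.0, 0.682, 0.731, -0.001]
ft_force: [-0.6, -1.6, 1.6]
grip_width: 24.4
gripper_force: 45.5
```

{"method": "servo_tool", "body": {"moves": [[0,0,0.02,0,0,0,0],[0,0,0,0,0,0,0],[0,0,0,0,0,0,0]]}}

```text
t: 16.25
tcp_pos: [621.3, 359.8, 42.9]
eef_rot: [0.0, 0.682, 0.731, -0.001]
ft_force: [-1.6, -2.5, 6.5]
grip_width: 24.5
gripper_force: 46.0
```

{"method": "servo_tool", "body": {"moves": [[0,0,-0.02,0,0,0,0],[0,0,0,0,0,0,1],[0,0,0,0,0,0,1],[0,0,0,0,0,0,1],[0,0,0,0,0,0,1]]}}

```text
t: 16.75
tcp_pos: [621.0, 360.6, 42.8]
eef_rot: [-0.0, 0.682, 0.731, -0.001]
ft_force: [0.0, 0.3, 0.4]
grip_width: 80.5
gripper_force: 0.0
```

{"method": "servo_tool", "body": {"moves": [[0,0,0,0,0,0,1],[0,0,-0.3,0,0,0,1],[0,0,-0.7,0,0,0,1],[0,0,-0.9,0,0,0,1],[0,0,-0.9,0,0,0,1]]}}

```text
t: 17.25
tcp_pos: [621.0, 360.6, 185.4]
eef_rot: [-0.0, 0.682, 0.732, -0.001]
ft_force: [0.4, 1.1, 0.7]
grip_width: 85.4
gripper_force: 0.0
```

{"method": "servo_tool", "body": {"moves": [[0,0,-0.9,0,0,0,1],[0,-0.9,0,0,0,0,1],[0,-0.9,0,0,0,0,1],[0,0,0,0,0,0,1],[0,0,0,0,0,0,1]]}}

```text
t: 17.75
tcp_pos: [530.8, 354.6, 229.6]
eef_rot: [0.001, 0.681, 0.732, -0.0]
ft_force: [0.8, 0.5, -0.1]
grip_width: 85.6
gripper_force: 0.0
```

```bash
python3 - <<'E'
from m import *
Pp,Rr=pose(); p,d=camera("wrist"); s=sense(); print(Pp,s["joints"].round(2),s["t"],s["grip_width"],s["ft_force"])
np.savez("w4.npz",P=Pp,R=Rr.as_matrix(),d=d); cv2.imwrite("pics/w4.png",p)
t,_=camera("top"); cv2.imwrite("pics/t4.png",t)
E
```

```text
[530.82503544 354.5509135  229.57670441] [-0.05  0.46 -0.85  1.5   0.35  1.34 -0.86] 17.8 85.25854668373663 [ 0.67962608 -0.12947394 -0.21884192]
```

View pics/w4.png

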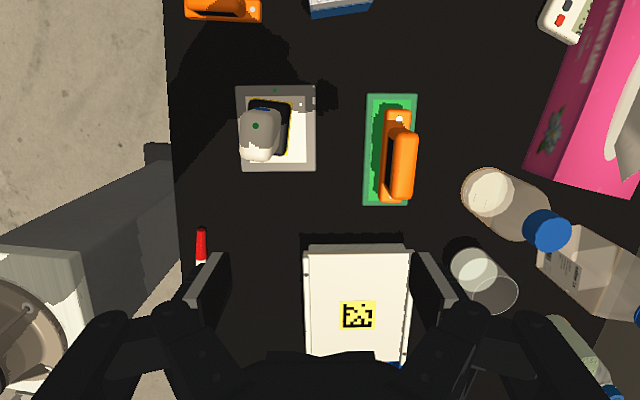

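The scraper stands on the mat at (397,155), the reader is at (262,130) on its dock, and the label is at (358,315). I measure these again.

```bash
python3 - <<'E'
from m import *
q,P,d=T("w4.npz"); p=cv2.imread("pics/w4.png"); W=world("wrist",d,P,q); Z=np.where(d>0,W[...,2],-999)
h=cv2.cvtColor(p,cv2.COLOR_BGR2HSV); H,S,V=h[...,0].astype(int),h[...,1],h[...,2]
R=lambda n,m,z: rep("wrist",n,m,z,q,P)
B=box(355,85,425,212); R("mat",B&(S>90)&(V>60),6); R("handle",B&(H<22)&(Z>75),86)
D=box(228,80,322,178)
R("dock",D&(V>70)|D&(Z>20),6); R("dock z",D&(abs(Z-6)<6),6)
R("rtop",D&(Z>95),106); R("handle-all",D&(Z>45),106)
m=D&(Z>95); print("rtop3d",rect(W[m][:,:2]))
m=D&(Z>24)&(Z<40); print("head3d",rect(W[m][:,:2]),np.median(Z[m]))
R("label",box(335,295,382,335)&((S>75)&(H>18)&(H<40)|(V<110)),45)
plan([(469,385,180,-3.5),(469,385,85,-3.5)],1)
E
```

```text
mat 5515 rect c [624. 362.] size [ 71.  148.6] long-angle -86.0 mean [622.2 365.1]
handle 1648 rect c [620.  362.4] size [26.7 74.6] long-angle -87.2 mean [620.  363.5]
dock 6692 rect c [474.  379.9] size [ 99.6 109. ] long-angle -86.0 mean [474.6 381.6]
dock z 4721 rect c [469.3 378.6] size [123.5 124.6] long-angle 4.0 mean [482.4 381. ]
rtop 1650 rect c [467.8 386.1] size [33.6 49. ] long-angle 86.4 mean [467.8 386.7]
handle-all 1986 rect c [470.6 387.9] size [38.9 52.8] long-angle 87.5 mean [470.5 388.7]
rtop3d ((466.0431213378906, 384.8006286621094), (50.088741302490234, 34.365562438964844), 87.01851654052734)
head3d ((466.00360107421875, 384.6378479003906), (64.54647827148438, 50.5977668762207), 86.7914047241211) 34.70357687715824
label 1058 rect c [601.2 131.8] size [51.9 52. ] long-angle 4.8 mean [601.1 131.8]
-> (469, 385, 180, -3.5) 2
[0.354, -0.618, 0.489, 0.002, 0.003, 0.81, 1]
[0.313, -0.64, 0.489, 0.002, 0.002, 0.81, 1]
-> (469, 385, 85, -3.5) 3
[-0.0, 0.0, 0.633, -0.0, 0.0, 0.0, 1]
[-0.0, 0.0, 0.634, -0.0, 0.0, 0.0, 1]
[-0.0, 0.0, 0.633, -0.0, 0.0, 0.0, 1]
```

{"method": "servo_tool", "body": {"moves": [[0.35,-0.64,0.4,0,0,0.8,1],[0.31,-0.66,0.4,0,0,0.78,1],[0,0,0.6,0,0,0,1],[0,0,0.5,0,0,0,1],[0,0,0,0,0,0,1]]}}

```text
t: 18.35
tcp_pos: [464.8, 382.6, 129.7]
eef_rot: [-0.0, 0.727, 0.686, -0.004]
ft_force: [0.5, -0.3, -0.9]
grip_width: 85.1
gripper_force: 0.0
```

{"method": "servo_tool", "body": {"moves": [[0,0,0,0,0,0,1],[0,0,0,0,0,0,1],[0,0,0,0,0,0,1]]}}

```text
t: 18.65
tcp_pos: [466.3, 385.6, 134.7]
eef_rot: [-0.0, 0.727, 0.687, 0.001]
ft_force: [-0.1, -0.2, 0.0]
grip_width: 85.3
gripper_force: 0.0
```

```bash
python3 -c "
from h import *
s=sense();print(pose()[0],s['ft_force'],s['joints'].round(2))
plan([(467.2,385.2,62,-3.2,30)],1)"
```

```text
[466.31602981 385.56562542 134.71735582] [-0.10301674 -0.22608562  0.03259808] [-0.15  0.47 -0.82  1.7   0.38  1.13 -1.13]
-> (467.2, 385.2, 62, -3.2, 30) 3
[-0.003, 0.006, 0.485, 0.001, -0.005, -0.006, 1]
[-0.002, 0.006, 0.485, 0.001, -0.004, -0.005, 1]
[-0.002, 0.006, 0.484, 0.002, -0.005, -0.006, 1]
```

{"method": "servo_tool", "body": {"moves": [[0,0.01,0.5,0,0,-0.01,1],[0,0.01,0.5,0,0,-0.01,1],[0,0,0.45,0,0,0,1],[0,0,0,0,0,0,1],[0,0,0,0,0,0,1]]}}

```text
t: 19.15
tcp_pos: [466.6, 385.1, 61.6]
eef_rot: [-0.0, 0.726, 0.687, -0.0]
ft_force: [-0.3, -0.0, 0.7]
grip_width: 85.3
gripper_force: 0.0
```

{"method": "servo_tool", "body": {"moves": [[0,0,0,0,0,0,1],[0,0,0,0,0,0,0],[0,0,0,0,0,0,0],[0,0,0,0,0,0,0],[0,0,0,0,0,0,0]], "newtons": 45}}

```text
t: 19.65
tcp_pos: [466.1, 384.9, 61.3]
eef_rot: [-0.0, 0.726, 0.687, -0.001]
ft_force: [0.5, -0.1, -0.0]
grip_width: 32.4
gripper_force: 44.6
```

{"method": "servo_tool", "body": {"moves": [[0,0,0,0,0,0,0],[0,0,0,0,0,0,0]]}}

```text
t: 19.85
tcp_pos: [466.1, 384.8, 61.3]
eef_rot: [-0.0, 0.726, 0.687, -0.001]
ft_force: [-1.4, -1.6, 4.8]
grip_width: 32.3
gripper_force: 45.1
```

```bash
python3 -c "
from h import *
s=sense();P,R=pose();print(P,R.as_matrix()[:,1:].round(4).tolist(),s['ft_force'],s['grip_width'],s['gripper_force'],s['t'])
plan([(467.2,385.2,180,-3.2,40),(601.2,131.9,180,-3.2,40)],0)"
```

```text
[466.11869284 384.81836084  61.27793389] [[0.9985, -0.0011], [-0.0547, -0.0008], [-0.0011, -1.0]] [-1.41313107 -1.6411278   4.84370903] 32.2837733040661 45.07049560546875 19.85
-> (467.2, 385.2, 180, -3.2, 40) 3
[0.002, 0.006, -0.791, -0.005, 0.003, 0.005, 0]
[0.003, 0.007, -0.792, -0.004, 0.004, 0.004, 0]
[0.002, 0.006, -0.791, -0.005, 0.003, 0.005, 0]
-> (601.2, 131.9, 180, -3.2, 40) 8
[-0.613, 0.37, -0.0, 0.0, 0.0, -0.0, 0]
[-0.614, 0.37, -0.0, 0.0, 0.0, -0.0, 0]
[-0.613, 0.37, -0.0, 0.0, 0.0, -0.0, 0]
[-0.614, 0.37, -0.0, 0.0, 0.0, -0.0, 0]
[-0.613, 0.37, -0.0, 0.0, 0.0, -0.0, 0]
[-0.614, 0.369, -0.0, 0.0, 0.0, -0.0, 0]
[-0.613, 0.37, -0.0, 0.0, 0.0, -0.0, 0]
[-0.614, 0.37, -0.0, 0.0, 0.0, -0.0, 0]
```

{"method": "servo_tool", "body": {"moves": [[0,0,-0.5,0,0,0,0],[0,0,-0.8,0,0,0,0],[0,0,-0.9,0,0,0,0],[-0.4,0.24,-0.1,0,0,0,0],[-0.6,0.37,0,0,0,0,0]]}}

```text
t: 20.35
tcp_pos: [493.2, 336.2, 177.7]
eef_rot: [-0.001, 0.724, 0.69, 0.001]
ft_force: [0.6, -1.2, -1.9]
grip_width: 32.4
gripper_force: 45.6
```

{"method": "servo_tool", "body": {"moves": [[-0.62,0.37,0,0,0,0,0],[-0.62,0.37,0,0,0,0,0],[-0.62,0.37,0,0,0,0,0],[-0.62,0.37,0,0,0,0,0],[-0.62,0.37,0,0,0,0,0]]}}

```text
t: 20.85
tcp_pos: [577.9, 171.4, 174.7]
eef_rot: [-0.0, 0.726, 0.688, -0.001]
ft_force: [-0.3, 0.1, -2.6]
grip_width: 32.4
gripper_force: 45.6
```

{"method": "servo_tool", "body": {"moves": [[-0.5,0.31,0,0,0,0,0],[-0.3,0.18,0,0,0,0,0],[0,0,0,0,0,0,0],[0,0,0,0,0,0,0],[0,0,0,0,0,0,0]]}}

```text
t: 21.35
tcp_pos: [598.9, 134.7, 175.7]
eef_rot: [-0.001, 0.725, 0.689, -0.001]
ft_force: [0.2, -0.4, -2.0]
grip_width: 33.0
gripper_force: 45.6
```

```bash
python3 -c "
from h import *
s=sense();P,R=pose();print(P,R.as_matrix()[:,1:].round(4).tolist(),s['ft_force'],s['grip_width'],s['t'])
plan([(601.2,131.9,173,-3.2,40)],0)"
```

```text
[598.89458207 134.74763958 175.70541125] [[0.9987, -0.0021], [-0.0509, 0.0004], [-0.0021, -1.0]] [ 0.22309705 -0.41650652 -1.97125263] 32.98511374278198 21.35
-> (601.2, 131.9, 173, -3.2, 40) 1
[-0.055, 0.049, 0.054, -0.027, -0.004, 0.061, 0]
```

Settle on the spot, then hold for about 1.8 s, with a picture check of the tray partway through.

{"method": "servo_tool", "body": {"moves": [[-0.055,0.05,0.05,-0.03,0,0.03,0],[0,0,0,0,0,0,0],[0,0,0,0,0,0,0],[0,0,0,0,0,0,0],[0,0,0,0,0,0,0]]}}

```text
t: 21.85
tcp_pos: [602.4, 129.3, 173.2]
eef_rot: [0.001, 0.727, 0.687, 0.0]
ft_force: [0.1, -0.6, -2.2]
grip_width: 32.4
gripper_force: 45.6
```

{"method": "servo_tool", "body": {"moves": [[0,0,0,0,0,0,0],[0,0,0,0,0,0,0],[0,0,0,0,0,0,0],[0,0,0,0,0,0,0],[0,0,0,0,0,0,0]]}}

```text
t: 22.35
tcp_pos: [602.5, 129.1, 173.2]
eef_rot: [0.001, 0.727, 0.687, -0.0]
ft_force: [-1.3, -0.2, -2.4]
grip_width: 32.7
gripper_force: 45.6
```

{"method": "servo_tool", "body": {"moves": [[0,0,0,0,0,0,0],[0,0,0,0,0,0,0],[0,0,0,0,0,0,0],[0,0,0,0,0,0,0],[0,0,0,0,0,0,0]]}}

```text
t: 22.85
tcp_pos: [602.4, 129.1, 173.1]
eef_rot: [0.001, 0.727, 0.687, -0.0]
ft_force: [0.0, -0.1, -1.7]
grip_width: 32.6
gripper_force: 45.6
```

{"method": "servo_tool", "body": {"moves": [[0,0,0,0,0,0,0],[0,0,0,0,0,0,0],[0,0,0,0,0,0,0],[0,0,0,0,0,0,0],[0,0,0,0,0,0,0]]}}

```text
t: 23.35
tcp_pos: [602.4, 129.2, 173.2]
eef_rot: [0.001, 0.727, 0.687, -0.0]
ft_force: [-0.6, 0.2, -2.3]
grip_width: 32.4
gripper_force: 45.6
```

```bash
python3 - <<'E'
from m import *
s=sense();P,R=pose();print(P,R.as_matrix()[:,1:].round(4).tolist(),s['t'],s['qd'].round(3))
p,d=camera("scene"); cv2.imwrite("pics/s5.png",cv2.resize(p[110:270,260:420],None,fx=3.7,fy=3.7,interpolation=cv2.INTER_CUBIC))
plan([(473.7,380.3,174,4.0,40)],0)
E
```

```text
[602.44120517 129.15057919 173.1664079 ] [[0.9984, 0.0009], [-0.057, -0.001], [0.0009, -1.0]] 23.35 [-0.     0.     0.001 -0.001 -0.002  0.     0.   ]
-> (473.7, 380.3, 174, 4.0, 40) 8
[0.609, -0.357, -0.003, 0.001, 0.002, -0.198, 0]
[0.614, -0.348, -0.003, 0.001, 0.002, -0.198, 0]
[0.619, -0.337, -0.003, 0.001, 0.002, -0.198, 0]
[0.625, -0.328, -0.002, 0.002, 0.002, -0.199, 0]
[0.63, -0.318, -0.003, 0.001, 0.001, -0.198, 0]
[0.635, -0.308, -0.002, 0.002, 0.002, -0.199, 0]
[0.64, -0.298, -0.003, 0.001, 0.001, -0.198, 0]
[0.645, -0.287, -0.002, 0.002, 0.002, -0.199, 0]
```

View pics/s5.png

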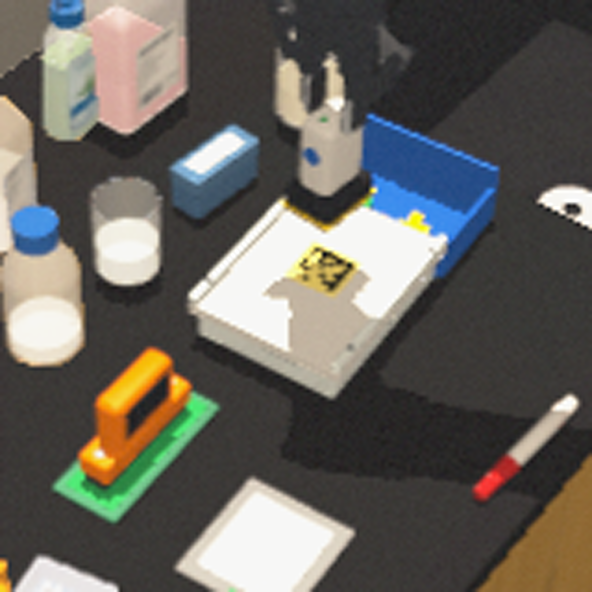

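The scene crop shows the reader upright above the board, the label clear at (325,268), nothing left on the plate, and the scraper upright on its mat. The reader held still for 1.5 s about 73 mm above the label. Now back to the dock.

{"method": "servo_tool", "body": {"moves": [[0.3,-0.18,0,0,0,-0.2,0],[0.6,-0.35,0,0,0,-0.2,0],[0.62,-0.34,0,0,0,-0.2,0],[0.62,-0.33,0,0,0,-0.2,0],[0.63,-0.32,0,0,0,-0.2,0]]}}

```text
t: 23.9
tcp_pos: [527.5, 271.8, 173.2]
eef_rot: [0.0, 0.698, 0.716, 0.0]
ft_force: [0.4, -0.7, -1.9]
grip_width: 32.2
gripper_force: 45.6
```

{"method": "servo_tool", "body": {"moves": [[0.63,-0.31,0,0,0,-0.2,0],[0.63,-0.3,0,0,0,-0.2,0],[0.64,-0.29,0,0,0,-0.2,0],[0.34,-0.15,0,0,0,0,0],[0,0,0,0,0,0,0]]}}

```text
t: 24.4
tcp_pos: [467.6, 384.0, 173.4]
eef_rot: [-0.001, 0.678, 0.735, 0.001]
ft_force: [0.3, 0.4, -1.4]
grip_width: 32.3
gripper_force: 45.6
```

{"method": "servo_tool", "body": {"moves": [[0,0,0.5,0,0,0,0],[0,0,0.5,0,0,0,0],[0,0,0,0,0,0,0],[0,0,0,0,0,0,0],[0,0,0,0,0,0,0]]}}

```text
t: 24.9
tcp_pos: [472.9, 379.5, 124.3]
eef_rot: [0.001, 0.682, 0.732, 0.001]
ft_force: [-0.0, 0.2, -1.8]
grip_width: 32.3
gripper_force: 45.7
```

```bash
python3 -c "
from h import *
s=sense();P,R=pose();print(P,R.as_matrix()[:,1:].round(4).tolist(),s['ft_force'],s['t'])
plan([(473.8,380,66,4,30)],0)"
```

```text
[472.90906186 379.50735974 124.33047278] [[0.9975, 0.0027], [0.0704, 0.0006], [0.0028, -1.0]] [-0.02464541  0.22057431 -1.7923637 ] 24.9
-> (473.8, 380, 66, 4, 30) 2
[0.004, 0.008, 0.583, 0.017, -0.002, 0.004, 0]
[0.004, 0.008, 0.584, 0.018, -0.003, 0.004, 0]
```

{"method": "servo_tool", "body": {"moves": [[0,0.01,0.5,0.02,0,0,0],[0,0.01,0.4,0.02,0,0,0],[0,0,0.2,0,0,0,0],[0,0,0,0,0,0,0],[0,0,0,0,0,0,0]]}}

```text
t: 25.4
tcp_pos: [473.7, 379.6, 69.0]
eef_rot: [-0.0, 0.682, 0.732, -0.0]
ft_force: [0.9, 1.1, -1.2]
grip_width: 32.6
gripper_force: 45.7
```

{"method": "servo_tool", "body": {"moves": [[0,0,0,0,0,0,0],[0,0,0.05,0,0,0,0],[0,0,0,0,0,0,0],[0,0,0,0,0,0,0]]}}

```text
t: 25.8
tcp_pos: [473.2, 378.8, 65.4]
eef_rot: [-0.0, 0.682, 0.732, -0.001]
ft_force: [0.6, 0.3, -2.6]
grip_width: 32.4
gripper_force: 45.7
```

{"method": "servo_tool", "body": {"moves": [[0.02,0.01,0.06,0,0,0,0],[0,0,0,0,0,0,0],[0,0,0.02,0,0,0,0],[0,0,0,0,0,0,0],[0,0,0,0,0,0,0]]}}

```text
t: 26.3
tcp_pos: [473.5, 379.9, 61.4]
eef_rot: [-0.0, 0.682, 0.732, -0.001]
ft_force: [-0.2, -0.7, -0.6]
grip_width: 32.5
gripper_force: 45.8
```

{"method": "servo_tool", "body": {"moves": [[0,0,0.015,0,0,0,0],[0,0,0,0,0,0,0],[0,0,0,0,0,0,0]]}}

```text
t: 26.6
tcp_pos: [473.5, 380.0, 61.3]
eef_rot: [-0.0, 0.682, 0.732, -0.001]
ft_force: [-1.7, -1.2, 5.6]
grip_width: 32.7
gripper_force: 46.5
```

The reader is resting on the dock, so I unload, open and withdraw.

{"method": "servo_tool", "body": {"moves": [[0,0,-0.015,0,0,0,0],[0,0,0,0,0,0,1],[0,0,0,0,0,0,1],[0,0,0,0,0,0,1],[0,0,0,0,0,0,1]]}}

```text
t: 27.1
tcp_pos: [473.6, 379.9, 61.2]
eef_rot: [-0.0, 0.682, 0.732, -0.001]
ft_force: [0.1, -0.1, 1.1]
grip_width: 85.3
gripper_force: 0.0
```

{"method": "servo_tool", "body": {"moves": [[0,0,0,0,0,0,1],[0,0,-0.3,0,0,0,1],[0,0,-0.7,0,0,0,1],[0,0,-0.9,0,0,0,1],[0,0,-0.9,0,0,0,1]]}}

```text
t: 27.6
tcp_pos: [473.5, 380.1, 203.7]
eef_rot: [-0.001, 0.681, 0.732, -0.001]
ft_force: [1.7, 1.2, -0.7]
grip_width: 85.6
gripper_force: 0.0
```

{"method": "servo_tool", "body": {"moves": [[0,0,-0.9,0,0,0,1],[-0.5,0,-0.8,0,0,0,1],[-0.9,0,0,0,0,0,1],[-0.9,0,0,0,0,0,1],[-0.9,0,0,0,0,0,1]]}}

```text
t: 28.1
tcp_pos: [485.3, 219.5, 288.0]
eef_rot: [0.0, 0.681, 0.732, -0.0]
ft_force: [1.7, -0.6, 0.4]
grip_width: 85.3
gripper_force: 0.0
```

{"method": "servo_tool", "body": {"moves": [[-0.9,0,0,0,0,0,1],[-0.5,0,0,0,0,0,1],[0,0,0,0,0,0,1],[0,0,0,0,0,0,1],[0,0,0,0,0,0,1]]}}

```text
t: 28.6
tcp_pos: [490.0, 152.7, 287.2]
eef_rot: [-0.0, 0.681, 0.733, -0.001]
ft_force: [-0.1, -0.4, -1.2]
grip_width: 85.4
gripper_force: 0.0
```

```bash
python3 - <<'E'
from m import *
Pp,Rr=pose(); p,d=camera("wrist"); s=sense(); print(Pp,s["t"],s["ft_force"])
np.savez("w6.npz",P=Pp,R=Rr.as_matrix(),d=d)
q,P,d=T("w6.npz"); W=world("wrist",d,P,q); W[d<=0]=-999
def r3(n,b): 
    m=(W[...,2]>b[4])&(W[...,2]<b[5])&(W[...,0]>b[0])&(W[...,0]<b[1])&(W[...,1]>b[2])&(W[...,1]<b[3]); print(n,m.sum(),rect(W[m][:,:2]) if m.any() else None)
r3("reader top",(420,530,320,440,95,115)); r3("scraper top",(580,660,300,420,80,95)); r3("head",(420,530,320,440,20,40))
t,_=camera("top"); c=np.vstack([p[:,:],t[100:270,:]]); cv2.imwrite("pics/fin.png",np.vstack([p,t[100:290]]))
E
```

```text
[489.95842835 152.71724169 287.238482  ] 28.65 [ 0.46871241  0.83088416 -0.08452868]
reader top 0 None
scraper top 340 ((623.1904296875, 330.7343444824219), (24.830307006835938, 16.215810775756836), 4.13279390335083)
head 0 None
```

View pics/fin.png

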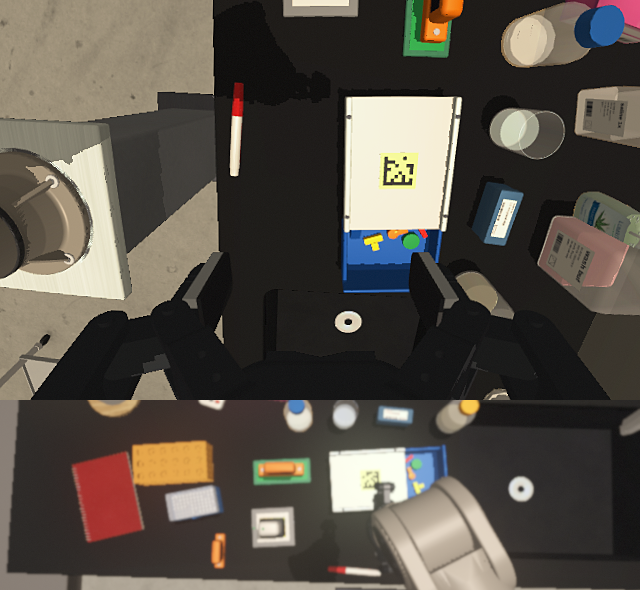

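The final view shows the plate empty, four chips clearly in the tray, the reader centred on its dock, and the scraper on its mat. One last numeric check locates the blue chip and the set-down reader.

```bash
python3 - <<'E'
from m import *
q,P,d=T("w6.npz"); W=world("wrist",d,P,q); W[d<=0]=-999
C=np.array([601.,137.]);ye=np.array([-.082,.9966]);xe=np.array([.9966,.082])
e=W[...,:2]-C; bx=e@xe; by=e@ye; p=cv2.imread("pics/fin.png")[:400]
g=np.full((6,14),-1.)
for i in range(6):
    for j in range(14):
        m=(by<-92-6*i)&(by>=-98-6*i)&(bx>=-70+10*j)&(bx<-60+10*j)&(W[...,2]>0); g[i,j]=np.percentile(W[m][:,2],85).round() if m.sum() else -1
print(g)
print("blueish colours row",p[234,346:372:2].tolist())
t,d=camera("top"); V=world("top",d); V[d<=0]=-999
for n,b in dict(reader=(420,530,320,440,96,115),scr=(580,660,300,430,80,95)).items():
    m=(V[...,2]>b[4])&(V[...,2]<b[5])&(V[...,0]>b[0])&(V[...,0]<b[1])&(V[...,1]>b[2])&(V[...,1]<b[3]); print(n,m.sum(),rect(V[m][:,:2]))
E
```

```text
[[55. 46. 46. 46. 46. 45. 46. 46. 46. 45. 46. 45. 46. 53.]
 [42. 34. 33. -1. -1. -1. -1. -1. -1. -1. -1. 36. 35. 42.]
 [42. 30. 30. -1. -1. -1. -1. 14. 15. 14. -1. 37. 35. 40.]
 [42. 25. 24.  7.  7.  7. 13. 15. 14. 14.  6.  7. 18. 41.]
 [41. 21. 20.  7.  7. 13. 13. 15. 14. 14. 14. 13. 19. 35.]
 [40. 16. 15. 14. 15. 15.  6. 15. 13. 14. 15. 15. 16. 41.]]
blueish colours row [[169, 95, 41], [203, 124, 66], [75, 39, 11], [151, 81, 29], [147, 78, 28], [148, 79, 29], [148, 79, 26], [159, 90, 40], [195, 119, 64], [195, 118, 63], [196, 119, 63], [201, 120, 61], [184, 106, 48]]
reader 283 ((471.5834655761719, 380.0675964355469), (33.308082580566406, 47.8629035949707), 1.650712490081787)
scr 300 ((620.210205078125, 360.5517578125), (24.605205535888672, 73.3321304321289), 1.402814269065857)
```

```bash
python3 -c "
from workcell import *
print(hand_in())"
```

```text
the job is handed in; nothing more can be done
None
```

The job is handed in (no verdict shown): all five offcuts are in the tray (red and blue leaning on the plate's end), the reader was held still about 73 mm above the label for 1.5 s, and both tools stand back within about 2 mm of centre.

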